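# Set the strip jig's presser gap

## Robot

A 7-joint arm with a two-finger parallel gripper is mounted at the origin on the work surface. World frame = base frame: x ahead of the robot, y to its left, z up, the work surface at z = 0. Lengths are in mm, angles in rad, forces in N, time in s.
With the tool pointing down it reaches from about 425 to 925 mm from the base axis. Payload 6.8 kg.
Tool frame: the origin (TCP) lies midway between the tips of the shut fingers; the grasp point (between the pads) lies 19 mm behind it (grip_point_offset is the distance from the TCP to the grasp point, in mm); z points along the fingers, y is the line along which they close (so a half turn about z gives the same grasp; the last joint's range is limited). The gripper opens to 85 mm and grips with 20 to 120 N. Pads are 22 mm wide; open, the fingers measure 114 mm over their backs; the gripper's body (76 mm by 85 mm) begins 54 mm behind the grasp point. The pads swing forward as they close: fully open they stand 13 mm farther back than shut.
Start: joints at [1.207, 0.477, 0.022, 1.555, -0.011, 1.109, -0.083], TCP at [170.796, -653.051, 231.308] pointing down, gripper open.
Joint ranges: [-2.96, 2.96], [-0.34, 2.1], [-1.41, 1.46], [0.24, 2.44], [-1.37, 4.51], [0.17, 1.92], [-2.96, 2.96]. Speed limits (rad/s): [2.39, 2.39, 3.14, 3.14, 3.14, 3.14, 3.14].

## Interface

Orientations are given as a unit quaternion [x, y, z, w].
In Python, from cell import sense, snapshot, get_calibration, job_done, recognise, grip_point_offset gives the robot as it stands.
- The arm moves only by the tool move_arm, never from a script. Its argument "motion" is a list that holds one entry, the list of rows, each a list of 5 numbers: the gripper's target within -1 to 1 (fully open at 1, half-way at 0, shut at -1), then the shift along the tool's x, y, z as a fraction of full scale, then the turn about the tool's z as a fraction of full scale. A call has 1 to 8 rows; each row is the pose to reach, as a shift and turn from the pose commanded when the call began, along the tool's axes at that moment; what a row does not reach only later rows make up. Full scale, the value 1, is 1000 mm for a shift and 90 degrees for a turn. A row lasts 1/12 s, in which the tool goes at most 41.7 mm and 7.16 degrees, less where a joint would pass 70% of its speed; a pose out of reach is approached as far as the arm can. A call with a number of a shift or a turn outside -1 to 1 is refused whole. A call with a gripper value outside its range is refused whole. The fingers move at their own pace and stop on an object; "newtons" is the grip in N (left out, the last holds). Time passes only in rows, so rows that repeat a pose let the fingers close. It gives the time, the measured TCP pose, the force, the opening and the grip force at its end, in the units of the state.
- sense(): the state, without advancing time (a new reading comes with each control period).
- snapshot(name): name is "scene" or "side" or "wrist"; returns the picture (400x640x3 uint8, blue, green, red); there is no depth.
- get_calibration(name): a dict with "vertical_fov" (degrees; the focal length in pixels is half the picture's height over the tangent of half this angle, whatever the lens; pixels are square), "cx", "cy" (the principal point, pixels), "world_to_cam" (4x4, takes a point from world to camera coordinates); the wrist camera has in their place "tool_from_camera" (4x4, takes a point from camera to tool coordinates, whose origin is the TCP and whose axes are the flange's). Camera axes: x right, y down, z forward; pixel columns grow to the right and rows downward; lengths in mm; the calibration is good to about 2 mm. A picture is of the moment at which its call begins: read the wrist's pose just before it. get_calibration takes no time and is no camera call.
- job_done(): hands the job in; it is judged then, once.
Trained networks look in the newest picture that a camera, given by its name, has taken for a name from the list of things; names that differ only in an ending like _2 or _b are one class to them, and where a whole thing is asked for, a point or a joint stands for the part that bears it (a point fixed in the world has none). Each returns a list of dicts, best first, with "score" (0 to 1); they miss things now and then, are a little off and sometimes report something else, mostly with a low value. They report only what shows in the picture. A call takes as long as a camera call. They do not tell look-alikes from the thing itself.
- recognise(camera, query): "at" ([x, y, z] in mm, in world coordinates, good to about 4 mm: the middle of the surface that is visible of it).
The state is a dict: "time": time; "qpos": joint angles; "dq": joint speeds; "joint_efforts": joint torques, N m; "ee_pos": TCP position; "tool_rot": TCP orientation; "ft_force": force on the tool from outside, world axes, zero at the start; "ft_torque": the same for the moment, N m; "width": finger opening in mm; "grasp_force": force on a finger pad.
Only numpy, scipy, OpenCV 4.12 (cv2) and the standard library are available. Lean on these libraries where they do the work, as an engineer would, in place of code of your own. Each camera call takes 0.05 s, during which the arm holds its last target. There are 200 camera calls.

## Task

Set up the test-strip jig: lay the steel straightedge on the jig plate, flush along its whole length against the blue fence and roughly centred along it, and let go. Then turn the red thumbscrew clockwise until it seats, back it off a quarter turn so that a strip will just slide under the presser foot, and finish still gripping the thumbscrew there, so that it cannot shift while I tighten the lock nut. Leave the straightedge in place and do not disturb the vials, the tube rack or the bottle.

Things in the scene. Friction and masses are not known exactly. Their poses are not given: they have to be found in the camera images.
- jig: Strip jig, fixed to the bench: aluminium plate 160 x 290 x 12 mm (x, y, z). Origin: centre of its underside, on the bench; at yaw 0 x points away from the robot, y left, z up. Blue fence along the far (+x) side, green strip bed on the near side; a dark bridge (128 mm along x, 30 along y, top 57 mm above the bench) spans it at y = +115 mm and carries the thumbscrew.
- fence_mid (a point): Middle of the foot of the blue fence's face, at jig (50, -30, 12) mm; axes as the jig's. The face looks to jig -x and runs 100 mm either way along jig y; the fence is 8 mm high above the plate, 20 mm thick. With the straightedge flush, its centre line is 22 mm to the -x side of this point; its middle may be up to 20 mm off along y.
- straightedge: Loose steel straightedge 180 x 44 x 5 mm, about 0.16 kg, flat on the bench at first. A yellow grip rib stands along its middle: 70 mm long, 14 mm thick, from 5 to 30 mm above the underside. Origin: centre of the underside; x along its length, z up. Both long edges are alike; either may go to the fence.
- edge_end_a (a point): Point at the +x end of the straightedge, on the centre line of its underside (90 mm from the origin).
- edge_end_b (a point): Point at the -x end of the straightedge, on the centre line of its underside (90 mm from the origin).
- thumbscrew (a joint): Turn of the red thumbscrew on its vertical axis, rad: 0 seated at a firm stop, growing as it backs off (anticlockwise from above); starts at 1.9 to 3.0. Clockwise seats it. At 0 the wing lies along jig x, white mark to -x; at 1.57 along jig y. Friction 0.04 N m; stays where left. The wing keeps its height; the foot under the bridge rises 4 mm a turn.
- screw_grip (a point): Grip point on the thumbscrew's axis, 94 mm above the bench, at jig (0, 115, 94) mm. The wing is an upright red bar 38 mm long (along this point's x), 12 mm thick (y), from 77 to 103 mm above the bench, on a 10 mm stem; the point turns with it.
- vial_a: Small amber vial with black cap, 29 mm diameter, 54 mm high, standing loose on the far side of the work; leave alone. Origin: centre of its underside.
- vial_b: A second such vial; leave alone. Origin: centre of its underside.
- tube_rack: Orange tube rack, 90 x 190 x 44 mm, two blue-capped tubes to 72 mm high, loose; leave alone. Origin: centre of its underside.
- reagent_bottle: Clear bottle with green label, 60 mm diameter, 150 mm high, loose, at the left of the work; leave alone. Origin: centre of its underside.
Mind the look-alikes: they are no part of the job. There is more than one size of the straightedge; the one meant has the size given above.

How it is judged (in metres and radians):
On the way, in this order (a step that is already met when the one before it is completed fails the run):
1. the straightedge lies flat on the plate, flush against the fence, and has been let go (x of edge_end_a in the frame of fence_mid between -0.0245 and -0.0195 m and z of each of edge_end_a, edge_end_b in the frame of fence_mid below 0.003 m and x of edge_end_b in the frame of fence_mid between -0.0245 and -0.0195 m and y of straightedge in the frame of fence_mid between -0.02 and 0.02 m and linear speed of straightedge below 0.02 m/s and contact force between the fingers and straightedge below 0.2 N), for 0.2 s.
2. the thumbscrew is turned home to its seat (within 0.08 rad), the straightedge still flush (value of joint thumbscrew below 0.08 rad and x of edge_end_a in the frame of fence_mid between -0.0245 and -0.0195 m and z of each of edge_end_a, edge_end_b in the frame of fence_mid below 0.003 m and x of edge_end_b in the frame of fence_mid between -0.0245 and -0.0195 m and y of straightedge in the frame of fence_mid between -0.02 and 0.02 m), for 0.2 s.
At the end, for the whole second after the job is handed in: The screw, once seated, is 1.57 rad (within 0.25) off its seat, still, gripped with over 2 N; the straightedge lies on the plate (ends within 3 mm), both ends within 2.5 mm of flush to the fence, middle within 20 mm of the fence's, at rest, not touched by the fingers (all of step 1 and value of joint thumbscrew between 1.32 and 1.82 rad and velocity of joint thumbscrew between -0.05 and 0.05 rad/s and contact force between the fingers and thumbscrew above 2 N); the arm keeps its last pose, push and grip.
It fails at once if the vial a is shifted by more than 25 mm or tipped (distance of vial_a from where it was at the start of the episode above 0.025 m or angle between vial_a's own z axis and vertical above 0.35 rad).
It fails at once if the vial b is shifted by more than 25 mm or tipped (distance of vial_b from where it was at the start of the episode above 0.025 m or angle between vial_b's own z axis and vertical above 0.35 rad).
It fails at once if the tube rack is shifted by more than 25 mm or tipped (distance of tube_rack from where it was at the start of the episode above 0.025 m or angle between tube_rack's own z axis and vertical above 0.35 rad).
It fails at once if the reagent bottle is shifted by more than 25 mm or tipped (distance of reagent_bottle from where it was at the start of the episode above 0.025 m or angle between reagent_bottle's own z axis and vertical above 0.35 rad).
It also fails if it takes over 67 s, if anything falls off the work surface, if the arm or the gripper's body presses on something with over 40 N, if the wrist force passes 120 N, or if a joint passes its speed limit or range.

## Working session

There is one attempt and no reset: what is moved stays moved. The work goes in short steps, Python scripts to look and compute and a tool call to move; the robot and the scene stay as the last step left them, time stands still between calls to the robot, and variables do not carry over. Pictures are saved under pics/ and viewed, at most 10 in all, crops included, and the job is handed in when it is done.

Besides the shell and the picture viewer there is one more tool, called after "Call:" by a JSON object that holds its "name" and its "arguments". move_arm: Moves the arm, as the interface text tells. Its arguments: {"type":"object","properties":{"motion":{"type":"array"},"newtons":{"type":"number"}},"required":["motion"]}

```bash
mkdir -p pics
python3 - <<'E'
from cell import *
import cv2
s=sense();print(s['time'],s['ee_pos'],s['tool_rot'],s['width'],grip_point_offset)
for c in('scene','side'):
    im=snapshot(c);cv2.imwrite(f'pics/{c}0.png',im)
    k=get_calibration(c);print(c,k)
    for q in('jig','straightedge','thumbscrew','screw_grip','fence_mid','edge_end_a','edge_end_b','vial_a','tube_rack','reagent_bottle'):
        try:print(q,[(round(d['score'],2),[round(float(v)) for v in d['at']]) for d in recognise(c,q)])
        except Exception as e:print(q,e)
print(get_calibration('wrist'))
E
```

```text
0.0 [ 170.6177014  -652.46530566  230.3269041 ] [ 9.91831941e-01  1.27548261e-01 -1.79420177e-04 -9.00314744e-04] 85.64026292997143 18.700000000000003
scene {'vertical_fov': 45.95884604773944, 'cx': 309.1114400533824, 'cy': 201.13782559605872, 'world_to_cam': array([[-6.05167657e-01,  7.96017362e-01,  1.13343325e-02,
         3.03898987e+02],
       [ 6.87695841e-01,  5.29883332e-01, -4.96284278e-01,
        -4.19433525e+02],
       [-4.01056775e-01, -2.92540620e-01, -8.68086083e-01,
         1.53009698e+03],
       [ 0.00000000e+00,  0.00000000e+00,  0.00000000e+00,
         1.00000000e+00]])}
jig [(0.62, [780, -154, 43]), (0.57, [492, 196, 9])]
straightedge [(0.81, [515, -73, 1]), (0.6, [443, -330, 4]), (0.59, [531, -190, 5])]
thumbscrew [(0.73, [471, 301, 98])]
screw_grip [(0.63, [492, 192, 11]), (0.61, [466, 304, 97])]
fence_mid [(0.64, [492, 196, 13])]
edge_end_a [(0.78, [530, -189, 8]), (0.68, [515, -71, 1]), (0.67, [443, -330, 2])]
edge_end_b [(0.78, [530, -189, 8]), (0.68, [515, -71, 1]), (0.67, [443, -330, 2])]
vial_a [(0.67, [761, 26, 34]), (0.65, [740, 130, 36])]
tube_rack
[... 760 characters left out ...]
520, -189, 4]), (0.63, [515, -71, 7]), (0.5, [435, -327, 3])]
edge_end_b [(0.78, [520, -189, 4]), (0.63, [515, -71, 7]), (0.5, [435, -327, 3])]
vial_a [(0.65, [735, 128, 31])]
tube_rack [(0.66, [765, -146, 43])]
reagent_bottle [(0.95, [516, 476, 97])]
{'vertical_fov': 60.649684425371674, 'cx': 320.1401169243531, 'cy': 198.4269337047978, 'tool_from_camera': array([[ 5.92965352e-04, -9.47003538e-01, -3.21222582e-01,
         8.13564405e+01],
       [ 9.99999165e-01,  9.30469967e-04, -8.97176943e-04,
        -1.71631710e+00],
       [ 1.14851770e-03, -3.21221781e-01,  9.47003299e-01,
        -1.42826907e+02],
       [ 0.00000000e+00,  0.00000000e+00,  0.00000000e+00,
         1.00000000e+00]])}
```

View pics/scene0.png

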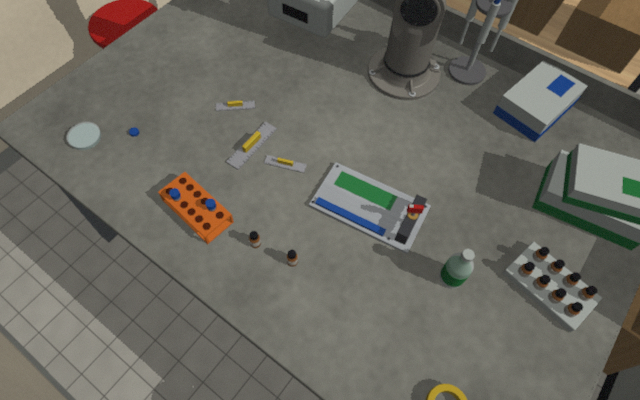

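View pics/side0.png

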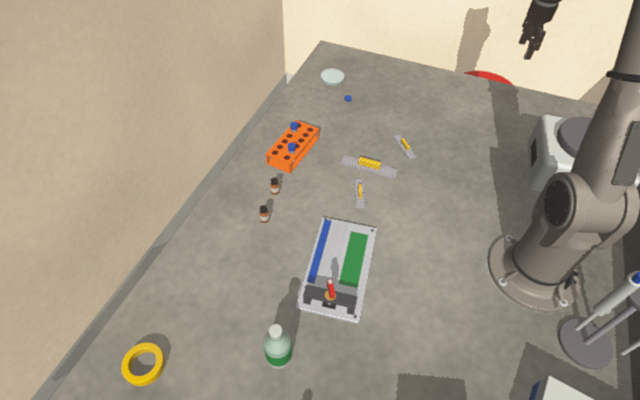

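The scene view shows three straightedges; the large one is at about (252,142) and in the side view at (370,165). The jig is at (370,205) with the red wing at (414,209), and the bottle is near (457,268). I'll segment by colour next.

```bash
cat > h.py <<'E'
from cell import *
import numpy as np, cv2
from scipy.spatial.transform import Rotation as R
def cam(c,s=None):
    k=get_calibration(c);f=200/np.tan(np.radians(k['vertical_fov']/2))
    if c=='wrist':
        T=np.eye(4);T[:3,:3]=R.from_quat(s['tool_rot']).as_matrix();T[:3,3]=s['ee_pos'];W=T@np.array(k['tool_from_camera'])
    else: W=np.linalg.inv(k['world_to_cam'])
    return f,k['cx'],k['cy'],W
def world(px,z,C):
    f,cx,cy,W=C;px=np.atleast_2d(px).astype(float)
    d=np.c_[(px[:,0]-cx)/f,(px[:,1]-cy)/f,np.ones(len(px))]@W[:3,:3].T
    o=W[:3,3];return o+d*((z-o[2])/d[:,2])[:,None]
HSV={'yellow':((20,110,100),(33,255,255)),'blue':((100,130,60),(125,255,255)),'green':((50,130,50),(80,255,255)),'red':((0,150,90),(4,255,255)),'orange':((6,150,120),(16,255,255))}
def blobs(im,col,z,C,amin=30):
    """list of area, world min-area-rect centre(x,y), long-side yaw, sizes, px centre"""
    m=cv2.inRange(cv2.cvtColor(im,cv2.COLOR_BGR2HSV),*HSV[col]);out=[]
    for c in cv2.findContours(m,cv2.RETR_EXTERNAL,cv2.CHAIN_APPROX_NONE)[0]:
        a=cv2.contourArea(c)
        if a<amin: continue
        w=world(c[:,0],z,C)[:,:2].astype(np.float32)
        b=cv2.boxPoints(cv2.minAreaRect(w));e1,e2=b[1]-b[0],b[2]-b[1]
        L=e1 if np.hypot(*e1)>np.hypot(*e2) else e2
        yaw=np.arctan2(L[1],L[0])
        out.append((a,b.mean(0).round(1),round(float((yaw+np.pi/2)%np.pi-np.pi/2),3),sorted([round(float(np.hypot(*e1))),round(float(np.hypot(*e2)))]),c[:,0].mean(0).round()))
    return sorted(out,key=lambda t:-t[0])
def look(c,name,cols):
    s=sense();im=snapshot(c);C=cam(c,s);cv2.imwrite(f'pics/{name}.png',im)
    for col,z in cols:
        for b in blobs(im,col,z,C): print(col,*b)
    return im,C,s
def plan(tcp,yaw=None):
    """fractions of shift / turn for target TCP and tool-x yaw"""
    s=sense();M=R.from_quat(s['tool_rot']).as_matrix();y0=np.arctan2(M[1,0],M[0,0])
    d=M.T@(np.array(tcp)-s['ee_pos'])/1000
    t=0 if yaw is None else -((yaw-y0+np.pi)%(2*np.pi)-np.pi)/(np.pi/2)
    print('t',s['time'],'pos',s['ee_pos'].round(1),'yaw',round(y0,3),'q7',s['qpos'][6].round(2),'SHIFT',d.round(4),'TURN',round(t,4))
E
python3 - <<'E'
from h import *
for c in('scene','side'):
    print(c);look(c,c+'1',[('yellow',20),('blue',20),('green',13),('red',95)])
plan([525,-190,200],0)
E
```

```text
scene
yellow 282.5 [778.5 584. ] -0.919 [31, 85] [446. 392.]
yellow 147.0 [ 521.8 -195.2] 0.018 [23, 77] [251. 141.]
yellow 55.5 [ 443.2 -329.9] -0.911 [20, 45] [235. 103.]
yellow 36.0 [517.7 -74.3] -1.205 [15, 44] [285. 161.]
blue 435.0 [549.7 169.1] -1.422 [20, 197] [350. 216.]
blue 389.0 [-103.7  399.4] -0.173 [153, 225] [534. 121.]
blue 269.5 [-237.1  429.2] -0.184 [50, 80] [560.  85.]
blue 64.5 [ 782.3 -243.5] 1.173 [21, 33] [174. 193.]
blue 61.0 [ 745.9 -144.9] 1.255 [22, 31] [210. 204.]
blue 52.0 [ 705.4 -487.8] -0.912 [26, 28] [134. 131.]
green 796.0 [454.2 155.1] -1.426 [46, 166] [365. 190.]
green 786.5 [189.4 675.5] -1.421 [28, 269] [585. 225.]
green 350.0 [117.7 693. ] -1.296 [23, 196] [601. 209.]
green 226.5 [ -4.2 734.1] 0.314 [43, 52] [631. 187.]
green 105.5 [538.9 474.6] -1.25 [26, 50] [453. 280.]
red 1782.0 [ 449.9 -814.3] 0.001 [149, 225] [119.  18.]
red 74.0 [469.6 305.5] -0.915 [20, 39] [416. 209.]
side
yellow 1426.5 [796.3 599.7] -0.264 [90, 99] [143. 364.]
yellow 152.0 [ 521.2 -195.4] 0.055 [37, 71] [369. 163.]
yellow 42.5 [ 437. -328.] -0.833 [18, 54] [405. 144.]
yellow 30.5 [511.3 -72.6] -1.249 [9, 52] [360. 191.]
blue 306.0 [545.5 168.2] -1.427 [16, 199] [319. 251.]
blue 38.0 [-249.3  -73.1] 1.504 [14, 36] [637. 278.]
green 721.5 [452.8 150.8] -1.426 [43, 154] [354. 258.]
green 84.0 [525.5 479.9] 0.337 [19, 46] [277. 360.]
red 163.5 [ 236.5 -714.7] -0.03 [40, 150] [489.  76.]
red 49.5 [462.  308.7] -1.025 [12, 34] [331. 290.]
t 1.2 pos [ 170.8 -653.   231.3] yaw 0.256 q7 -0.08 SHIFT [ 0.4598 -0.3583  0.0313] TURN 0.1629
```

Call:
{"name": "move_arm", "arguments": {"motion": [[[1, 0.2, -0.155, 0.03, 0.14], [1, 0.2, -0.155, 0.03, 0.14], [1, 0.2, -0.155, 0.03, 0.14], [1, 0.2, -0.155, 0.03, 0.14], [1, 0.457, -0.355, 0.08, 0.14], [1, 0.457, -0.355, 0.08, 0.14], [1, 0.457, -0.355, 0.08, 0.14], [1, 0.457, -0.355, 0.08, 0.14]]], "newtons": 40}}

```text
time: 1.87
ee_pos: [373.0, -389.4, 187.7]
tool_rot: [1.0, 0.018, 0.0, 0.0]
ft_force: [0.9, -0.9, 0.5]
width: 85.4
grasp_force: 0.0
```

Run:
```python
from h import *
plan([522,-195,150],0.04)
```

```text
t 1.8667 pos [ 373.  -389.4  187.7] yaw 0.036 q7 -0.86 SHIFT [ 0.1558 -0.189   0.0377] TURN -0.0028
```

Call:
{"name": "move_arm", "arguments": {"motion": [[[1, 0.156, -0.189, 0.038, 0], [1, 0.156, -0.189, 0.038, 0], [1, 0.156, -0.189, 0.038, 0], [1, 0.156, -0.189, 0.038, 0], [1, 0.156, -0.189, 0.038, 0], [1, 0.156, -0.189, 0.038, 0], [1, 0.156, -0.189, 0.038, 0], [1, 0.156, -0.189, 0.038, 0]]]}}

```text
time: 2.53
ee_pos: [522.6, -193.6, 149.3]
tool_rot: [1.0, 0.021, 0.0, -0.001]
ft_force: [-0.2, -0.5, 0.7]
width: 85.4
grasp_force: 0.0
```

Run:
```python
from h import *
im,C,s=look('wrist','w1',[('yellow',30)])
print(s['ee_pos'],s['dq'].round(3))
plan([522,-195,8],0.04)
```

```text
yellow 1275.0 [ 521.6 -195.1] 0.038 [13, 71] [324. 189.]
yellow 616.0 [ 452.1 -328.5] -0.817 [19, 32] [473. 272.]
yellow 582.5 [516.5 -82.2] -1.191 [10, 46] [184. 190.]
[ 522.6321314  -193.55052037  149.30473516] [ 0.051 -0.016  0.06   0.016  0.014  0.007  0.013]
t 2.5833 pos [ 521.4 -196.   149.4] yaw 0.038 q7 -1.35 SHIFT [ 0.0007 -0.001   0.1414] TURN -0.0014
```

View pics/w1.png

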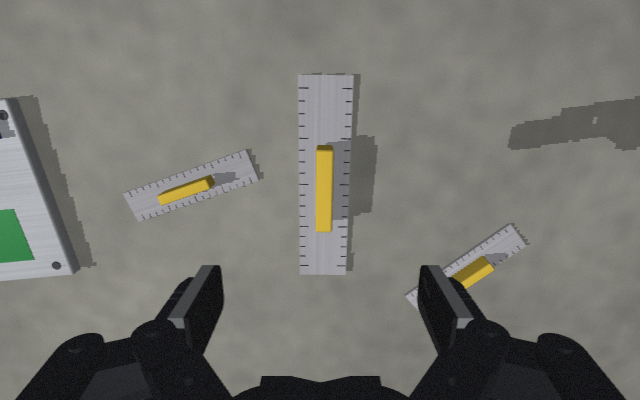

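The rib, at pixel (324,189), measures 71 x 13 mm, so this is the right straightedge. The tool is centred over it and aligned, so I'm descending to grip.

Call:
{"name": "move_arm", "arguments": {"motion": [[[1, 0.001, -0.001, 0.141, 0], [1, 0.001, -0.001, 0.141, 0], [1, 0.001, -0.001, 0.141, 0], [1, 0.001, -0.001, 0.141, 0], [1, 0.001, -0.001, 0.141, 0], [-1, 0.001, -0.001, 0.141, 0], [-1, 0.001, -0.001, 0.141, 0], [-1, 0.001, -0.001, 0.141, 0]]], "newtons": 50}}

```text
time: 3.25
ee_pos: [523.5, -196.7, 10.7]
tool_rot: [1.0, 0.017, 0.002, 0.001]
ft_force: [-0.5, -0.3, -0.1]
width: 51.6
grasp_force: 0.0
```

Call:
{"name": "move_arm", "arguments": {"motion": [[[-1, 0, 0, 0, 0], [-1, 0, 0, 0, 0], [-1, 0, 0, 0, 0], [-1, 0, 0, 0, 0], [-1, 0, 0, -0.03, 0], [-1, 0, 0, -0.06, 0], [-1, 0, 0, -0.09, 0], [-1, 0, 0, -0.09, 0]]]}}

```text
time: 3.92
ee_pos: [525.6, -196.5, 104.2]
tool_rot: [1.0, 0.018, 0.004, 0.001]
ft_force: [1.6, -0.1, -1.4]
width: 12.6
grasp_force: 49.4
```

Run:
```python
from h import *
# fence estimate: two cameras -> centre of fence top strip
jy=0.147
u=np.array([np.cos(jy),np.sin(jy)]);v=np.array([-u[1],u[0]])
fc=np.array([547.6,168.7])   # fence top centre = jig (60,-30)
print('screw est',fc-60*u+145*v, 'seat est', fc-32*u)
plan([*(fc-45*u),150],1.717)
```

```text
screw est [467.00878654 303.34789755] seat est [515.94512185 164.01292316]
t 3.9167 pos [ 525.6 -196.5  104.2] yaw 0.036 q7 -1.37 SHIFT [-0.0093 -0.359  -0.047 ] TURN -1.0703
```

Call:
{"name": "move_arm", "arguments": {"motion": [[[-1, -0.01, -0.359, -0.06, -0.63], [-1, -0.01, -0.359, -0.06, -0.63], [-1, -0.01, -0.359, -0.06, -0.63], [-1, -0.01, -0.359, -0.06, -0.63], [-1, -0.01, -0.359, -0.06, -0.63], [-1, -0.01, -0.359, -0.06, -0.63], [-1, -0.01, -0.359, -0.06, -0.63], [-1, -0.01, -0.359, -0.06, -0.63]]]}}

```text
time: 4.58
ee_pos: [500.2, 134.2, 153.5]
tool_rot: [0.87, 0.493, -0.0, 0.0]
ft_force: [0.6, 0.3, -2.7]
width: 12.8
grasp_force: 49.5
```

Run:
```python
from h import *
plan([503,162,160],1.717)
```

```text
t 4.5833 pos [500.2 134.2 153.5] yaw 1.032 q7 -1.12 SHIFT [ 0.0252 -0.0119 -0.0065] TURN -0.4363
```

Call:
{"name": "move_arm", "arguments": {"motion": [[[-1, 0.025, -0.012, -0.007, -0.436], [-1, 0.025, -0.012, -0.007, -0.436], [-1, 0.025, -0.012, -0.007, -0.436], [-1, 0.025, -0.012, -0.007, -0.436], [-1, 0.025, -0.012, -0.007, -0.436], [-1, 0.025, -0.012, -0.007, -0.436], [-1, 0.025, -0.012, -0.007, -0.436], [-1, 0.025, -0.012, -0.007, -0.436]]]}}

```text
time: 5.25
ee_pos: [503.5, 159.9, 160.0]
tool_rot: [0.657, 0.754, -0.0, -0.0]
ft_force: [0.4, 0.0, -1.8]
width: 12.8
grasp_force: 49.5
```

Run:
```python
from h import *
im,C,s=look('wrist','w2',[('blue',20),('yellow',180),('green',13)])
print(s['ee_pos'],s['dq'].round(3))
look('scene','s2',[('blue',20)])
plan([503,162,160],1.717)
```

```text
blue 2843.5 [547.6 170.4] -1.393 [20, 200] [376. 163.]
yellow 4960.0 [501.3 164.3] -1.434 [14, 77] [320. 278.]
green 6436.0 [442.7 154.6] -1.425 [32, 168] [252. 170.]
[503.52551529 159.93113806 160.01783756] [-0.006 -0.004  0.007 -0.004 -0.001  0.003 -0.01 ]
blue 437.0 [549.8 169.1] -1.422 [21, 197] [350. 216.]
blue 392.5 [-104.8  399.6] -0.173 [153, 228] [534. 121.]
blue 269.5 [-237.1  429.2] -0.184 [50, 80] [560.  85.]
blue 64.5 [ 782.3 -243.5] 1.173 [21, 33] [174. 193.]
blue 62.0 [ 745.9 -144.9] 1.255 [22, 31] [210. 204.]
blue 50.0 [ 705.8 -488.3] -0.912 [26, 27] [133. 131.]
t 5.35 pos [503.7 160.1 160.2] yaw 1.708 q7 -0.55 SHIFT [ 0.002  -0.0004  0.0002] TURN -0.0055
```

View pics/w2.png

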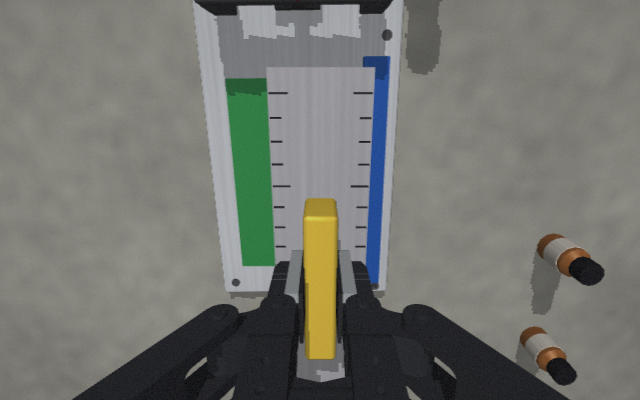

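Run:
```python
from h import *
im=cv2.imread('pics/w2.png');C=cam('wrist',sense())
m=cv2.inRange(cv2.cvtColor(im,cv2.COLOR_BGR2HSV),*HSV['blue'])
p=[(np.nonzero(m[r])[0].max()+.5,r) for r in range(70,270) if m[r].any()]
w=world(p,20,C)[:,:2].astype(np.float32)
l=cv2.fitLine(w,cv2.DIST_HUBER,0,.01,.01).ravel();yaw=np.arctan2(l[1],l[0]);print('far edge',l,yaw%np.pi)
rows=np.nonzero(m[:,300:])[0];rows=np.nonzero((m[:,300:]>0).sum(1)>2)[0];print(rows.min(),rows.max())
v=np.array([np.cos(yaw%np.pi),np.sin(yaw%np.pi)]);u=np.array([v[1],-v[0]])
x=np.nonzero(m[rows.min()+2])[0].max()
for r in(rows.min(),rows.max()):
    q=world([(380,r)],20,C)[0,:2];print('end along v',q@v)
print('far edge u',l[2:]@u,'tcp u,v',sense()['ee_pos'][:2]@u,sense()['ee_pos'][:2]@v)
# straightedge left edge, plane z of top at TCP-8+5
```

```text
far edge [ 1.4596137e-01 -9.8929030e-01  5.5374622e+02  1.7887570e+02] 1.7172811
56 282
end along v 188.2156872050466
end along v -11.037732397303884
far edge u 573.9247 tcp u,v 521.6519652934226 84.82729350917792
```

Call:
{"name": "move_arm", "arguments": {"motion": [[[-1, 0.004, 0.004, 0.04, -0.006], [-1, 0.004, 0.004, 0.08, -0.006], [-1, 0.004, 0.004, 0.12, -0.006], [-1, 0.004, 0.004, 0.13, -0.006], [-1, 0.004, 0.004, 0.138, -0.006], [-1, 0.004, 0.004, 0.14, -0.006], [-1, 0.004, 0.004, 0.14, -0.006], [-1, 0.004, 0.004, 0.14, -0.006]]]}}

```text
time: 6.02
ee_pos: [508.7, 165.5, 22.3]
tool_rot: [0.653, 0.758, 0.001, 0.001]
ft_force: [-0.7, 0.5, -2.2]
width: 12.6
grasp_force: 50.4
```

```bash
cat >> h.py <<'E'
V=np.array([-.14596,.98929]);U=np.array([.98929,.14596])
def st():
    s=sense();M=R.from_quat(s['tool_rot']).as_matrix();p=s['ee_pos'];f=s['ft_force']
    print('t',s['time'],'u',(p[:2]@U).round(2),'v',(p[:2]@V).round(2),'z',p[2].round(2),'yaw',np.arctan2(M[1,0],M[0,0]).round(4),'F u,v,z',(f[:2]@U).round(1),(f[:2]@V).round(1),f[2].round(1),'Tz',s['ft_torque'].round(2),'w',s['width'].round(1),'g',s['grasp_force'],'q7',s['qpos'][6].round(2))
E
python3 - <<'E'
from h import *
st()
E
```

```text
Traceback (most recent call last):
  File "h.py", line 41, in st
    print('t',s['time'],'u',(p[:2]@U).round(2),'v',(p[:2]@V).round(2),'z',p[2].round(2),'yaw',np.arctan2(M[1,0],M[0,0]).round(4),'F u,v,z',(f[:2]@U).round(1),(f[:2]@V).round(1),f[2].round(1),'Tz',s['ft_torque'].round(2),'w',s['width'].round(1),'g',s['grasp_force'],'q7',s['qpos'][6].round(2))
                                                                                                                                                                                                                                ^^^^^^^^^^^^^^^^
AttributeError: 'float' object has no attribute 'round'
```

Call:
{"name": "move_arm", "arguments": {"motion": [[[-1, 0, 0, 0.002, 0], [-1, 0, 0, 0.003, 0], [-1, 0, 0, 0.003, 0], [-1, 0, 0.002, 0.003, 0], [-1, 0, 0.004, 0.003, 0], [-1, 0, 0.006, 0.003, 0], [-1, 0, 0.006, 0.003, 0], [-1, 0, 0.006, 0.003, 0]]]}}

```text
time: 6.68
ee_pos: [509.2, 165.5, 21.2]
tool_rot: [0.652, 0.758, -0.003, -0.0]
ft_force: [-26.3, -6.5, 49.1]
width: 12.7
grasp_force: 57.4
```

```bash
sed -i "s/s\['width'\].round(1)/round(s['width'],1)/" h.py
python3 - <<'E'
from h import *
st()
E
```

```text
t 6.6833 u 527.94 v 89.38 z 21.22 yaw 1.7204 F u,v,z -27.0 -2.6 49.1 Tz [-1.33  5.41 -0.04] w 12.7 g 57.38190829753876 q7 -0.7
```

Call:
{"name": "move_arm", "arguments": {"motion": [[[-1, 0, 0, -0.001, 0], [-1, 0, 0, -0.002, 0], [-1, 0, 0, -0.002, 0], [-1, 0, 0, -0.002, 0]]]}}

```text
time: 7.02
ee_pos: [513.7, 166.2, 21.3]
tool_rot: [0.653, 0.758, 0.0, 0.001]
ft_force: [-7.0, -0.6, 15.4]
width: 12.9
grasp_force: 52.8
```

Run:
```python
from h import *
st()
im=snapshot('scene');cv2.imwrite('pics/s3.png',cv2.resize(im[130:270,280:460],None,fx=4,fy=4,interpolation=cv2.INTER_CUBIC))
```

```text
t 7.0167 u 532.43 v 89.41 z 21.3 yaw 1.7195 F u,v,z -7.0 0.4 15.4 Tz [-0.33  1.63  0.08] w 12.9 g 52.82002151012421 q7 -0.7
```

View pics/s3.png

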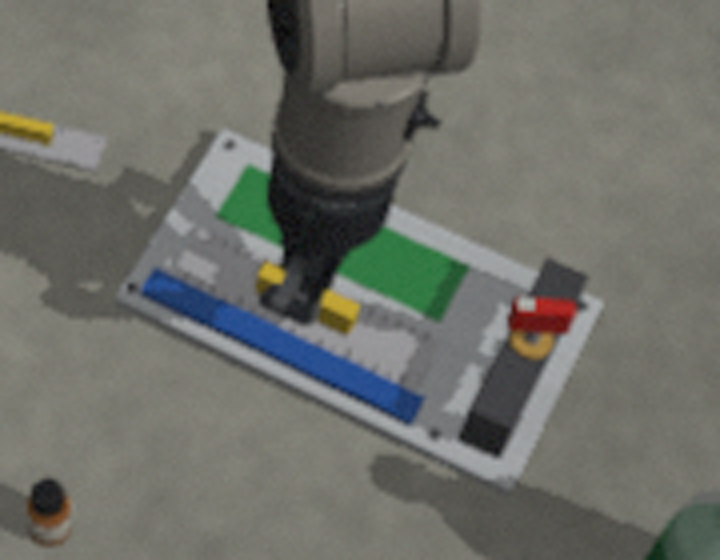

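The straightedge slid to within a millimetre or so of the fence. I'll ease the downward force and push until the fence reacts.

Call:
{"name": "move_arm", "arguments": {"motion": [[[-1, 0, 0, -0.001, 0], [-1, 0, 0.001, -0.001, 0], [-1, 0, 0.002, -0.001, 0], [-1, 0, 0.003, -0.001, 0], [-1, 0, 0.003, -0.001, 0], [-1, 0, 0.003, -0.001, 0]]]}}

```text
time: 7.57
ee_pos: [514.9, 166.0, 21.3]
tool_rot: [0.653, 0.758, -0.001, -0.0]
ft_force: [-9.5, -3.2, 15.5]
width: 12.6
grasp_force: 52.8
```

Run:
```python
from h import *
st()
```

```text
t 7.5667 u 533.63 v 89.1 z 21.33 yaw 1.7196 F u,v,z -9.9 -1.8 15.5 Tz [-0.39  2.17 -0.1 ] w 12.6 g 52.78957664966583 q7 -0.7
```

Call:
{"name": "move_arm", "arguments": {"motion": [[[-1, 0, 0, -0.001, 0], [-1, 0, 0.002, -0.001, 0], [-1, 0, 0.003, -0.001, 0], [-1, 0, 0.004, -0.001, 0], [-1, 0, 0.004, -0.001, 0], [-1, 0, 0.004, -0.001, 0]]]}}

```text
time: 8.07
ee_pos: [515.1, 165.9, 21.4]
tool_rot: [0.652, 0.758, -0.004, -0.002]
ft_force: [-19.4, -2.6, 18.0]
width: 13.0
grasp_force: 53.3
```

Run:
```python
from h import *
st()
```

```text
t 8.0667 u 533.77 v 88.98 z 21.37 yaw 1.7201 F u,v,z -19.5 0.3 18.0 Tz [-0.51  3.79 -0.17] w 13.0 g 53.28671872615814 q7 -0.69
```

Call:
{"name": "move_arm", "arguments": {"motion": [[[-1, 0, -0.002, -0.001, 0], [-1, 0, -0.002, -0.001, 0], [-0.1, 0, -0.002, -0.001, 0], [-0.1, 0, -0.002, -0.001, 0], [-0.1, 0, -0.002, -0.001, 0], [-0.1, 0, -0.002, -0.001, 0], [-0.1, 0, -0.002, -0.001, 0], [-0.1, 0, -0.002, -0.001, 0]]]}}

```text
time: 8.73
ee_pos: [518.6, 166.4, 22.6]
tool_rot: [0.653, 0.758, 0.0, 0.0]
ft_force: [0.4, 0.4, -0.2]
width: 38.6
grasp_force: 0.0
```

Call:
{"name": "move_arm", "arguments": {"motion": [[[-0.1, 0, -0.002, -0.01, 0], [-0.1, 0, -0.002, -0.03, 0], [-0.1, 0, -0.002, -0.06, 0], [-0.1, 0, -0.002, -0.1, 0], [-0.1, 0, -0.002, -0.14, 0], [-0.1, -0.04, -0.002, -0.18, 0], [-0.1, -0.04, -0.002, -0.18, 0], [-0.1, -0.04, -0.002, -0.18, 0]]]}}

```text
time: 9.4
ee_pos: [524.5, 124.0, 206.4]
tool_rot: [0.654, 0.756, 0.002, 0.003]
ft_force: [-1.5, 0.0, -0.6]
width: 38.2
grasp_force: 0.0
```

Run:
```python
from h import *
st()
im,C,s=look('wrist','w3',[('blue',20),('yellow',42),('red',103)])
plan([467,303.3,200],2.18)
```

```text
t 9.4 u 537.02 v 46.09 z 206.4 yaw 1.7152 F u,v,z -1.5 0.2 -0.6 Tz [ 0.04  0.01 -0.02] w 38.2 g 0.0 q7 -0.43
blue 4151.0 [544.8 169.9] -1.424 [20, 198] [349. 118.]
yellow 1101.0 [512.9 166.8] -1.424 [13, 68] [315. 129.]
yellow 267.5 [510.5 -52.5] -1.263 [11, 52] [285. 331.]
t 9.45 pos [523.1 125.4 204.4] yaw 1.717 q7 -0.43 SHIFT [ 0.1842 -0.0297  0.0042] TURN -0.2949
```

View pics/w3.png

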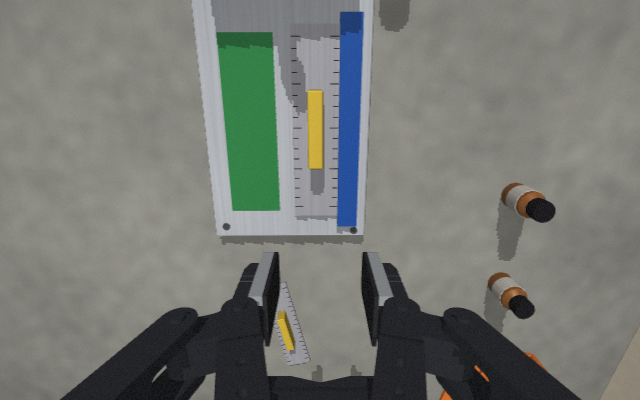

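The straightedge is flush: the rib and fence are parallel, 32.0 mm apart in u (expected 32), and within 2 mm of centred. Next is the screw.

Call:
{"name": "move_arm", "arguments": {"motion": [[[0.3, 0.184, -0.03, 0.005, -0.295], [0.3, 0.184, -0.03, 0.005, -0.295], [0.3, 0.184, -0.03, 0.005, -0.295], [0.3, 0.184, -0.03, 0.005, -0.295], [0.3, 0.184, -0.03, 0.005, -0.295], [0.3, 0.184, -0.03, 0.005, -0.295], [0.3, 0.184, -0.03, 0.005, -0.295], [0.3, 0.184, -0.03, 0.005, -0.295]]]}}

```text
time: 10.12
ee_pos: [464.6, 303.5, 196.5]
tool_rot: [0.461, 0.887, -0.001, -0.0]
ft_force: [0.4, 0.6, 0.0]
width: 55.6
grasp_force: 0.0
```

Run:
```python
from h import *
st()
im,C,s=look('wrist','w4',[('red',103)])
plan([467,303.3,75],2.18)
```

```text
t 10.1167 u 503.89 v 232.4 z 196.46 yaw 2.1834 F u,v,z 0.4 0.6 0.0 Tz [ 0.01 -0.06 -0.  ] w 55.6 g 0.0 q7 -0.38
red 583.0 [462.5 307.9] -0.998 [11, 41] [322. 201.]
t 10.1667 pos [465.1 302.8 196.6] yaw 2.182 q7 -0.38 SHIFT [-0.0006  0.002   0.1216] TURN 0.0013
```

View pics/w4.png

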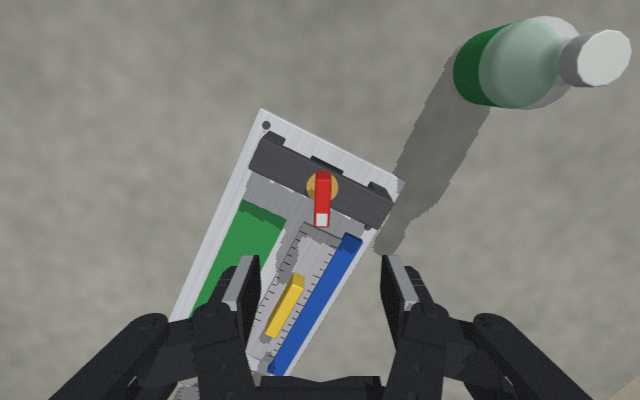

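The red wing, at about (322,200) with its white mark at the lower end (322,220), is nearly aligned with the tool. That puts θ at about 2.0. The bottle is clear at upper right.

Call:
{"name": "move_arm", "arguments": {"motion": [[[0.3, 0.002, 0.001, 0.04, 0.02], [0.3, 0.002, 0.001, 0.08, 0.02], [0.3, 0.002, 0.001, 0.12, 0.02], [0.3, 0.002, 0.001, 0.121, 0.02], [-1, 0.002, 0.001, 0.121, 0.02], [-1, 0.002, 0.001, 0.121, 0.02], [-1, 0.002, 0.001, 0.121, 0.02], [-1, 0.002, 0.001, 0.121, 0.02]]], "newtons": 40}}

```text
time: 10.83
ee_pos: [464.6, 306.1, 79.1]
tool_rot: [0.475, 0.88, -0.0, 0.001]
ft_force: [-1.1, -3.6, 5.2]
width: 11.3
grasp_force: 39.0
```

Call:
{"name": "move_arm", "arguments": {"motion": [[[-1, 0, 0, 0, 0], [-1, 0, 0, 0, 0], [-1, 0, 0, 0, 0], [-1, 0, 0, 0, 0]]]}}

```text
time: 11.17
ee_pos: [464.7, 306.0, 79.1]
tool_rot: [0.475, 0.88, -0.0, 0.001]
ft_force: [-6.0, -3.6, 10.1]
width: 11.0
grasp_force: 40.1
```

Run:
```python
from h import *
st()
```

```text
t 11.1667 u 504.38 v 234.94 z 79.1 yaw 2.1513 F u,v,z -6.4 -2.6 10.1 Tz [-0.88  1.21 -0.03] w 11.0 g 40.058671832084656 q7 -0.54
```

Call:
{"name": "move_arm", "arguments": {"motion": [[[-1, 0, 0, 0, 0.07], [-1, 0, 0, 0, 0.14], [-1, 0, 0, 0, 0.21], [-1, 0, 0, 0, 0.28], [-1, 0, 0, 0, 0.35], [-1, 0, 0, 0, 0.42], [-1, 0, 0, 0, 0.49], [-1, 0, 0, 0, 0.56]]]}}

```text
time: 11.83
ee_pos: [467.6, 306.4, 79.2]
tool_rot: [0.806, 0.591, 0.003, 0.001]
ft_force: [3.7, -0.3, -0.6]
width: 11.5
grasp_force: 38.9
```

Run:
```python
from h import *
st()
```

```text
t 11.8333 u 507.34 v 234.83 z 79.18 yaw 1.2656 F u,v,z 3.6 -0.9 -0.6 Tz [-0.56 -1.    0.13] w 11.5 g 38.882267475128174 q7 -1.3
```

Call:
{"name": "move_arm", "arguments": {"motion": [[[-1, 0, 0, 0, 0.07], [-1, 0, 0, 0, 0.14], [-1, 0, 0, 0, 0.21], [-1, 0, 0, 0, 0.28], [-1, 0, 0, 0, 0.35], [-1, 0, 0, 0, 0.42], [-1, 0, 0, 0, 0.49], [-1, 0, 0, 0, 0.55]]]}}

```text
time: 12.5
ee_pos: [469.8, 304.4, 79.2]
tool_rot: [0.98, 0.199, 0.004, 0.001]
ft_force: [9.7, -6.6, -1.2]
width: 11.2
grasp_force: 39.0
```

Run:
```python
from h import *
st()
```

```text
t 12.5 u 509.15 v 232.53 z 79.21 yaw 0.3997 F u,v,z 8.6 -7.9 -1.2 Tz [-1.68 -2.07  0.12] w 11.2 g 39.02329981327057 q7 -2.03
```

Call:
{"name": "move_arm", "arguments": {"motion": [[[-1, 0, 0, 0, 0.05], [-1, 0, 0, 0, 0.1], [-1, 0, 0, 0, 0.14], [-1, 0, 0, 0, 0.17], [-1, 0, 0, 0, 0.19], [-1, 0, 0, 0, 0.2], [-1, 0, 0, 0, 0.2], [-1, 0, 0, 0, 0.2]]]}}

```text
time: 13.17
ee_pos: [469.9, 303.5, 79.3]
tool_rot: [0.999, 0.047, 0.004, 0.001]
ft_force: [10.5, -8.9, 1.4]
width: 11.2
grasp_force: 55.2
```

Run:
```python
from h import *
st()
```

```text
t 13.1667 u 509.2 v 231.68 z 79.26 yaw 0.0943 F u,v,z 9.1 -10.3 1.4 Tz [-2.12 -2.02  1.37] w 11.2 g 55.231199534609914 q7 -2.29
```

Yaw torque jumped from 0.12 to 1.37 N m at the expected seat angle, so the screw is seated. I'll hold briefly, then back it off a quarter turn.

Call:
{"name": "move_arm", "arguments": {"motion": [[[-1, 0, 0, 0, 0.02], [-1, 0, 0, 0, 0.02], [-1, 0, 0, 0, 0.02], [-1, 0, 0, 0, 0.02], [-1, 0, 0, 0, -0.04], [-1, 0, 0, 0, -0.1], [-1, 0, 0, 0, -0.17], [-1, 0, 0, 0, -0.24]]]}}

```text
time: 13.83
ee_pos: [469.7, 304.5, 79.2]
tool_rot: [0.972, 0.234, 0.004, 0.001]
ft_force: [9.5, -4.6, -1.5]
width: 11.1
grasp_force: 39.1
```

Call:
{"name": "move_arm", "arguments": {"motion": [[[-1, 0, 0, 0, -0.07], [-1, 0, 0, 0, -0.14], [-1, 0, 0, 0, -0.21], [-1, 0, 0, 0, -0.28], [-1, 0, 0, 0, -0.35], [-1, 0, 0, 0, -0.42], [-1, 0, 0, 0, -0.49], [-1, 0, 0, 0, -0.55]]]}}

```text
time: 14.5
ee_pos: [467.4, 306.4, 79.2]
tool_rot: [0.784, 0.621, 0.002, 0.001]
ft_force: [2.6, -1.3, 2.3]
width: 11.6
grasp_force: 39.6
```

Run:
```python
from h import *
st();plan(sense()['ee_pos'],1.717)
```

```text
t 14.5 u 507.14 v 234.91 z 79.16 yaw 1.3389 F u,v,z 2.4 -1.7 2.3 Tz [-0.42 -0.4  -0.03] w 11.6 g 39.575743675231934 q7 -1.23
t 14.5 pos [467.4 306.4  79.2] yaw 1.339 q7 -1.23 SHIFT [0. 0. 0.] TURN -0.2407
```

Call:
{"name": "move_arm", "arguments": {"motion": [[[-1, 0, 0, 0, -0.07], [-1, 0, 0, 0, -0.14], [-1, 0, 0, 0, -0.2], [-1, 0, 0, 0, -0.24], [-1, 0, 0, 0, -0.24], [-1, 0, 0, 0, -0.24], [-1, 0, 0, 0, -0.24], [-1, 0, 0, 0, -0.24]]]}}

```text
time: 15.17
ee_pos: [466.1, 306.5, 79.1]
tool_rot: [0.656, 0.755, 0.001, 0.001]
ft_force: [-1.1, -3.2, 5.7]
width: 11.2
grasp_force: 40.2
```

Run:
```python
from h import *
st()
a=snapshot('wrist');b=snapshot('scene')
b=cv2.resize(b[130:270,280:460],(514,400),interpolation=cv2.INTER_CUBIC)
cv2.imwrite('pics/e1.png',cv2.resize(np.hstack([a,b]),(800,277)))
look('scene','e2',[('red',98),('yellow',42),('blue',20)])
```

```text
t 15.1667 u 505.88 v 235.21 z 79.14 yaw 1.7114 F u,v,z -1.6 -3.0 5.7 Tz [-0.56  0.26  0.05] w 11.2 g 40.20751118659973 q7 -0.92
red 1804.5 [ 452.3 -810.2] 0.0 [149, 226] [119.  18.]
yellow 287.0 [784.7 580.9] -0.919 [30, 83] [446. 392.]
yellow 94.0 [517.6 166. ] -1.448 [13, 69] [356. 203.]
yellow 54.5 [ 457.8 -314.9] -0.849 [19, 41] [235. 103.]
blue 437.0 [549.7 169.1] -1.421 [21, 197] [350. 216.]
blue 388.5 [-104.8  399.7] -0.175 [153, 228] [534. 121.]
blue 268.0 [-237.1  429.2] -0.18 [50, 80] [560.  85.]
blue 64.5 [ 782.3 -243.5] 1.173 [21, 33] [174. 193.]
blue 62.0 [ 745.7 -145.5] 1.255 [22, 32] [210. 204.]
blue 52.0 [ 705.4 -487.8] -0.912 [26, 28] [134. 131.]
```

View pics/e1.png

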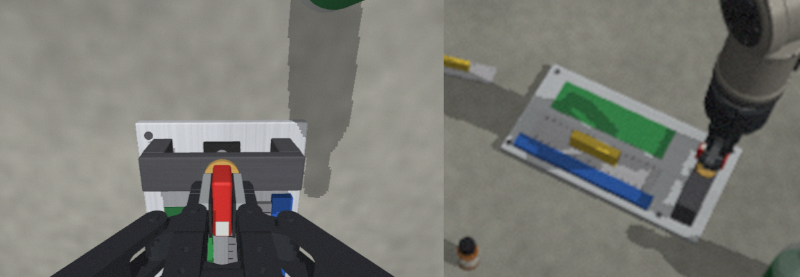

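The wing is held between the pads at (222,200), lying along jig y with its white mark towards −y. That is the quarter turn. The straightedge is still against the fence, with its rib at (595,147), so I'm handing in.

```bash
python3 -c "
from cell import *
print(job_done())"
```

```text
the job is handed in; nothing more can be done
None
```

The job is handed in, though no verdict came back: the straightedge is flush against the fence and about 2 mm off centre, and the thumbscrew was seated, then backed off a quarter turn (about 1.57 rad by the gripper's angle), and is still gripped at about 40 N.

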